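# Press a sample tile in the interlocked hand press

### The job

Press the sample tile in the hand press: first slide the tile carrier along its slideway, under the press head, until it is fully home against the end stop; then swing the safety catch all the way over to its open stop; only then pull the lever down to its stop and keep holding it there, so that the pad stays pressed on the tile. Finish while still holding the lever down (it springs up if let go), and leave the things around the press undisturbed.

Things in the scene. Friction and masses are not known exactly. Their poses are not given: they have to be found in the camera images.
- press: grey bench hand press fixed to the table. Origin on the table, below the pad's centre; x toward the column (away from the operator), y along the slideway to its open mouth, z up. Place and yaw vary. In its frame, mm: base plate x -65 to 85, y -60 to 150, z 0 to 12; head x -21 to 79, y -30 to 30, z 75 to 190; catch bracket x -66 to -6, y -88 to -28, z 129 to 139
- end_stop (a point): centre of the end stop's face at the closed end of the slideway, fixed at press (0, -33, 12) mm. Slideway floor z = 12; rails at x = -50 to -40 and 40 to 50, y -40 to 130, with lips over the carrier's edges (68 mm free between the lips, their top at z = 30). Axes as the press
- carrier: loose aluminium plate 76 x 140 x 10 mm (about 0.35 kg) in the slideway, partly drawn out, axes parallel to the press's, origin at the centre of its underside. The tile (60 x 60 x 6 mm, fixed on it) is centred at its y = -38 mm, top at z = 16 mm; its black knob at y = +55 mm. Slides along press y (2 mm side play); home against the stop, its origin is at press y = +37 mm
- carrier_knob (a point): top centre of the carrier's knob: upright square block 22 x 22 mm, 34 mm tall, on a thin neck; the block spans 16 to 50 mm above the carrier's underside. Same axes as the carrier
- catch (a joint): angle of the safety catch (rad): 0 = closed, its 84 mm bar pointing along press +y beneath a lug on the lever, so that the lever cannot come down; 1.5 = open stop, bar pointing to press -x (toward the operator). It turns about a vertical pin, counterclockwise from above as it opens; light friction (about 0.06 N m), stays where it is left
- catch_pivot (a point): axis of the catch's pin, on the catch bar's top face (z = 150 mm); fixed on the press at x -58, y -70 mm
- catch_peg (a point): top centre of the catch's upright peg, 16 mm diameter, 50 mm tall (press z 142 to 192 mm), on the catch's tail 45 mm from the pin, on the far side of the pin from the bar. Closed: at press (-58, -115) mm; opening moves it along an arc toward press +x, ending at about (-13, -73) mm. The tail around the peg is at z 142 to 150 mm
- lever (a joint): angle of the lever (rad): 0 = raised stop, 0.9 = lower stop, where the pad presses on the tile with about 12 N through its spring. Return spring: about 2 N at the knob raised, 9 N at the lower stop; springs up when let go
- lever_pivot (a point): lever's horizontal hinge axis (parallel to press y), fixed on the press at x 0, y 0, z 165 mm
- lever_knob: black barrel knob that turns freely on the lever's end, 32 mm diameter, 36 mm long along press y with flat ends; origin at its centre, 130 mm from the hinge axis. Raised: press (-84, 0, 265) mm, 50 degrees above the horizontal; it swings toward -x and down to (-130, 0, 163) mm at the lower stop. A 12 mm round shaft joins it to the hinge
- pad: round rubber pad, 46 mm diameter, under the press head on a spring of about 2 N/mm (origin at centre of underside); comes down 22 mm per radian of the lever and meets the tile 14 mm down
- brush_pot: bystander: dark round pot 84 mm wide, with pencils, 174 mm tall, right of the press; origin at its underside
- wax_pot: bystander: round pot 69 mm wide, 41 mm tall; origin at its underside
- tape_roll: bystander: roll of tape lying flat, 98 mm wide, 25 mm tall; origin at its underside
- spare_tile: bystander: square tile 60 x 60 x 6 mm on the table in front of the press; origin at its underside
Not all that is in view belongs to the job. There is more than one size of the carrier; the job needs the larger.

How it is judged:
On the way, in this order (a step that is already met when the one before it is completed fails the run):
1. the carrier is fully home against the end stop, catch still closed (y of carrier in the frame of press below 0.043 m and z of carrier in the frame of press below 0.017 m and value of joint catch below 0.3 rad), for 0.2 s.
2. the catch is swung fully open, lever still up (y of carrier in the frame of press below 0.043 m and z of carrier in the frame of press below 0.017 m and value of joint catch above 1.2 rad and value of joint lever below 0.15 rad), for 0.2 s.
3. the lever is pulled down (value of joint lever above 0.78 rad and value of joint catch above 1.2 rad), for 0.2 s.
At the end, for the whole second after the job is handed in: The carrier is home within 6 mm of the end stop, the catch is open beyond 1.2 rad, and the robot is holding the lever knob down beyond 0.78 of 0.9 rad, the pad pressing on the tile with more than 4 N (all of step 3 and y of carrier in the frame of press below 0.043 m and z of carrier in the frame of press below 0.017 m and contact force between pad and carrier above 4 N and contact force between any of the fingers, the arm and lever_knob above 1 N); the arm keeps its last pose, push and grip.
It fails at once if the pot of pencils is pushed more than 30 mm (distance of brush_pot from where it was at the start of the episode above 0.03 m).
It fails at once if the wax pot is pushed more than 30 mm (distance of wax_pot from where it was at the start of the episode above 0.03 m).
It fails at once if the tape roll is pushed more than 30 mm (distance of tape_roll from where it was at the start of the episode above 0.03 m).
It fails at once if the spare tile is pushed more than 30 mm (distance of spare_tile from where it was at the start of the episode above 0.03 m).
It also fails if it takes over 64 s, if anything falls off the work surface, if the arm or the gripper's body presses on something with over 40 N, if the wrist force passes 120 N, or if a joint passes its speed limit or range.

### The arm

A 6-joint arm with a two-finger parallel gripper is mounted at the origin on a cart in front of the work surface, level with it; the furniture and walls round the work are solid. World frame = base frame: x ahead of the robot, y to its left, z up, the work surface at z = 0. Lengths are in m, angles in rad, forces in N, time in s.
With the tool pointing down it reaches from about 0.375 to 0.9 m from the base axis. Payload 3.1 kg.
Tool frame: the origin (TCP) lies between the finger pads; the fingertips stand manip.finger_overhang ahead of it and the grasp point (between the pads) lies 5 mm behind it (manip.finger_overhang is the distance from the TCP to the fingertips, in m); z points along the fingers, y is the line along which they close (so a half turn about z gives the same grasp; the last joint's range is limited). The gripper opens to 85 mm and grips with 20 to 120 N. Pads are 22 mm wide; open, the fingers measure 114 mm over their backs; the gripper's body (76 mm by 85 mm) begins 54 mm behind the grasp point. The pads swing forward as they close: fully open they stand 13 mm farther back than shut.
Start: joints at [-0.178, 0.527, 1.433, -0, 1.181, -0.178], TCP at [0.625, 0, 0.245] pointing down, gripper open.
Joint ranges: [-3.08, 3.08], [-0.75, 2.2], [0.22, 2.44], [-1.43, 4.57], [0, 2.65], [-2.85, 2.85]. Speed limits (rad/s): [2.79, 2.79, 3.14, 3.14, 3.14, 3.14].

### API

Orientations are given as a unit quaternion [x, y, z, w].
In Python, from station import manip gives the robot as it stands.
- The arm moves only by the tool drive_tool, never from a script. Its argument "plan" is a list of rows, each a list of 7 numbers: the shift along the tool's x, y, z in m, then the turn, a rotation vector about the tool's x, y, z in degrees, then the opening, from -1 (shut) to 1 (fully open). In form: [[x, y, z, wx, wy, wz, gripper], ...]. A call has 1 to 10 rows; each row shifts and turns the commanded pose from where the row before left it, along the tool's axes as they then stand; what a row does not reach is not made up. A row lasts 1/10 s, in which the tool goes at most 50 mm and 8.59 degrees, less where a joint would pass 70% of its speed; a pose out of reach is approached as far as the arm can. A call is refused whole if a number of a shift passes 0.05 or a number of a turn 8.59, either way. A call with a gripper value outside its range is refused whole. The fingers move at their own pace and stop on an object; "newtons" is the grip in N (left out, the last holds). Time passes only in rows, so rows that do not move let the fingers close. It gives the time, the measured TCP pose, the force, the opening and the grip force at its end, in the units of the state.
- manip.sense(): the state, without advancing time (a new reading comes with each control period).
- manip.snapshot(name): name is "scene" or "side" or "wrist"; returns a dict with "image" (400x640x3 uint8, red, green, blue), "z_map" (400x640 float32, m along the optical axis (not along the pixel's ray), 0 where there is no reading), "fov_y" (degrees; the focal length in pixels is half the picture's height over the tangent of half this angle, whatever the lens; pixels are square), "cx", "cy" (the principal point, pixels), "k1" (the pictures are not rectified: a ray, as slopes to the right and down, at radius r is drawn at 1 + k1 r^2 times it, then the intrinsics apply), "extrinsics" (4x4, takes a point from camera to world coordinates); the wrist camera has in their place "mount" (4x4, takes a point from camera to tool coordinates, whose origin is the TCP and whose axes are the flange's). Camera axes: x right, y up, looking along -z (the intrinsics and any distortion apply to the point x, -y, -z); pixel columns grow to the right and rows downward; lengths in m; the calibration is good to about 2 mm. A picture is of the moment at which its call begins: read the wrist's pose just before it.
- manip.sign_off(): hands the job in; it is judged then, once.
The state is a dict: "t": time; "q": joint angles; "qd": joint speeds; "tau": joint torques, N m; "tcp_pos": TCP position; "tool_rot": TCP orientation; "force": force on the tool from outside, world axes, zero at the start; "ft_torque": the same for the moment, N m; "finger_gap": opening from 0.0 (shut) to 1.0 (fully open); "gripper_force": force on a finger pad.
Only numpy, scipy, OpenCV 4.12 (cv2) and the standard library are available. Lean on these libraries where they do the work, as an engineer would, in place of code of your own. Each camera call takes 0.05 s, during which the arm holds its last target. There are 200 camera calls.

## Working session

There is one attempt and no reset: what is moved stays moved. The work goes in short steps, Python scripts to look and compute and a tool call to move; the robot and the scene stay as the last step left them, time stands still between calls to the robot, and variables do not carry over. Pictures are saved under pics/ and viewed, at most 10 in all, crops included, and the job is handed in when it is done.

Besides the shell and the picture viewer there is one more tool, called after "Call:" as name(argument=value, ...) on one line, values as JSON. drive_tool: Moves the arm, as the interface text tells. Its arguments: {"type":"object","properties":{"plan":{"type":"array"},"newtons":{"type":"number"}},"required":["plan"]}

```bash
mkdir -p pics; ls; cat > h.py <<'E'
import numpy as np, cv2
from station import manip
def snap(n):
    s=manip.snapshot(n); return s
def cloud(s,T=None):
    h,w=s["z_map"].shape; f=h/2/np.tan(np.radians(s["fov_y"])/2)
    K=np.array([[f,0,s["cx"]],[0,f,s["cy"]],[0,0,1.]])
    u,v=np.meshgrid(np.arange(w),np.arange(h))
    p=cv2.undistortPoints(np.stack([u,v],-1).reshape(-1,1,2).astype(np.float64),K,np.array([s["k1"],0,0,0,0.]))[:,0]
    z=s["z_map"].reshape(-1)
    P=np.c_[p[:,0]*z,-p[:,1]*z,-z,np.ones_like(z)]
    T=s["extrinsics"] if T is None else T
    W=(P@np.array(T).T)[:,:3]; W[z<=0]=np.nan
    return W.reshape(h,w,3)
E
python3 - <<'E'
from h import *
print(manip.finger_overhang); st=manip.sense(); print(st)
for n in("scene","side"):
    s=snap(n); cv2.imwrite(f"pics/{n}0.png",s["image"][:,:,::-1]); np.save(f"{n}0.npy",cloud(s)); np.save(f"{n}0i.npy",s["image"])
    print(n,s["fov_y"],s["k1"],s["extrinsics"])
E
```

```text
pics
0.014
{'t': 0.0, 'q': array([-1.78488595e-01,  5.28460983e-01,  1.43392751e+00, -1.96340779e-05,
        1.18138911e+00, -1.78463242e-01]), 'qd': array([-1.45777092e-03,  1.53312005e-03, -8.14054931e-04, -1.98976985e-05,
       -9.24989037e-04,  9.22174556e-04]), 'tau': array([ 2.50220628e-04, -4.42344439e+01, -1.78024775e+01, -2.06930472e-04,
        8.36740597e-03,  2.24214921e-05]), 'tcp_pos': array([6.24302729e-01, 1.57167425e-04, 2.44328754e-01]), 'tool_rot': array([ 7.07112681e-01,  7.07100038e-01, -6.30541173e-04, -8.92189318e-04]), 'force': array([ 2.09031542e-01, -5.66057187e-01, -1.76357482e-04]), 'ft_torque': array([-0.04094363, -0.04234469,  0.03371906]), 'gripper_force': 0.0, 'finger_gap': 1.0006642307158695}
scene 43.71848155504449 0.05316049049946699 [[ 0.51977909  0.34910828 -0.77971348 -0.44125234]
 [-0.85428434  0.206754   -0.47691828 -0.56896531]
 [-0.00528724  0.91398916  0.40570414  0.64564355]
 [ 0.          0.          0.          1.        ]]
side 50.488813256068326 -0.11229530242182016 [[ 0.75209515  0.48219653 -0.44926539 -0.06228017]
 [-0.65891248  0.5359982  -0.52776914 -0.68470339]
 [-0.01368301  0.69295918  0.72084696  1.06452477]
 [ 0.          0.          0.          1.        ]]
```

View pics/scene0.png

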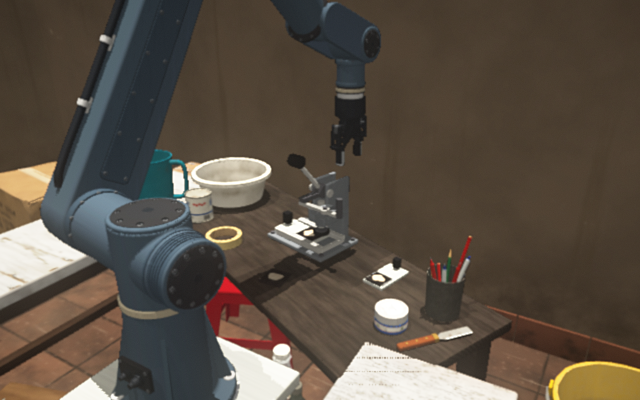

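View pics/side0.png

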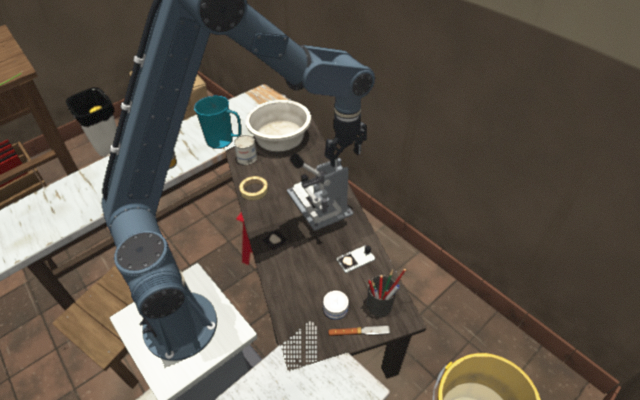

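The scene view shows the press at about (315,235), with its lever knob at (296,160). A carrier with a knob at (287,217) sits in its slideway, and a second, loose carrier lies on the table at (385,273). The tape is at (224,236), the wax pot at (391,316), the pencils at (445,290), and the spare tile probably at (275,275). Next I'll enlarge the press and measure.

```bash
python3 - <<'E'
from h import *
im=np.load("scene0i.npy"); W=np.load("scene0.npy"); im2=np.load("side0i.npy"); W2=np.load("side0.npy")
a=cv2.resize(im[140:290,210:420,::-1],None,fx=3.8,fy=3.8,interpolation=cv2.INTER_CUBIC)
cv2.imwrite("pics/crop1.png",a)
for n,u,v in [("tablenear",330,290),("carknob",287,213),("leverknob",295,158),("deco knob",397,262),("deco",375,277),("tape",224,229),("wax",391,304),("pot",445,285),("tile",275,275),("headtop",338,181),("base",322,254)]:
    print(n,np.nanmedian(W[v-1:v+2,u-1:u+2].reshape(-1,3),0).round(3))
for n,u,v in [("leverknob",296,160),("knob2",300,187),("deco",367,249),("tile",275,239),("headtop",335,170),("base",340,215)]:
    print("side",n,np.nanmedian(W2[v-1:v+2,u-1:u+2].reshape(-1,3),0).round(3))
# base plate top points
for X in (W,W2):
    m=(abs(X[...,2]-.012)<.003)&(X[...,0]>.4)&(X[...,0]<.9)&(abs(X[...,1])<.3)
    v,u=np.where(m);print(m.sum(),u.min(),u.max(),v.min(),v.max(),np.c_[X[m].min(0),X[m].max(0)].round(3).tolist())
E
```

```text
tablenear [ 0.408 -0.075 -0.   ]
carknob [0.604 0.18  0.059]
leverknob [0.489 0.069 0.275]
deco knob [ 0.558 -0.176  0.031]
deco [ 0.496 -0.148  0.012]
tape [0.497 0.323 0.02 ]
wax [ 0.374 -0.241  0.041]
pot [ 0.424 -0.335  0.092]
tile [0.388 0.07  0.006]
headtop [0.609 0.019 0.187]
base [0.52  0.015 0.014]
side leverknob [0.489 0.065 0.279]
side knob2 [0.587 0.185 0.021]
side deco [ 0.556 -0.175  0.037]
side tile [0.384 0.067 0.006]
side headtop [0.635 0.054 0.162]
side base [ 0.608 -0.     0.011]
902 218 427 217 310 [[0.421, 0.691], [-0.299, 0.299], [0.009, 0.015]]
764 243 378 183 293 [[0.419, 0.653], [-0.296, 0.3], [0.009, 0.015]]
```

View pics/crop1.png

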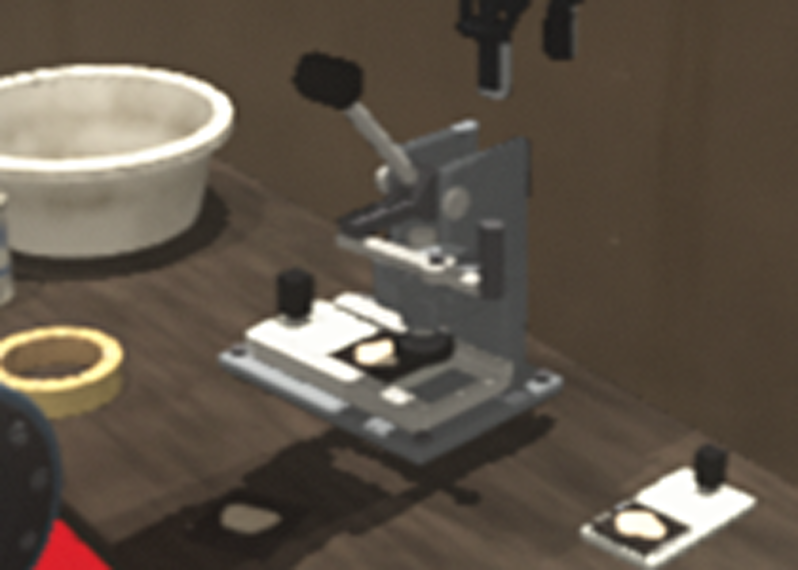

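The loose carrier at (385,273) is smaller, with a smaller knob. The one in the slideway, with its knob at (287,214), is the larger and matches the description. Crop corners of the base plate are left (235,357), front (425,458) and right (560,378). Now I'll fit the press pose.

```bash
python3 - <<'E'
from h import *
def ray(s,u,v,z0):
    h=400; f=h/2/np.tan(np.radians(s["fov_y"])/2)
    K=np.array([[f,0,s["cx"]],[0,f,s["cy"]],[0,0,1.]])
    p=cv2.undistortPoints(np.array([[[u,v]]],float),K,np.array([s["k1"],0,0,0,0.]))[0,0]
    T=np.array(s["extrinsics"]); d=T[:3,:3]@[p[0],-p[1],-1]; c=T[:3,3]
    return c+d*(z0-c[2])/d[2]
s=snap("scene")
A=[ray(s,210+x/3.8,140+y/3.8,.012) for x,y in[(222,355),(424,452),(562,376)]]
for a in A: print(a.round(4))
print("long",np.linalg.norm(A[0]-A[1]),"short",np.linalg.norm(A[2]-A[1]))
yv=(A[0]-A[1])[:2]; xv=(A[2]-A[1])[:2]
print("yaw from y",np.degrees(np.arctan2(-yv[0],yv[1])),"from x",np.degrees(np.arctan2(xv[1],xv[0])))
# depth-based clusters, in both views
for n in("scene","side"):
    W=np.load(n+"0.npy"); im=np.load(n+"0i.npy").astype(int)
    dark=im.max(2)<50
    for nm,c,r,zl,zh in[("leverknob",(.49,.07),.04,.24,.30),("carknob",(.6,.185),.04,.04,.075),("peg",(.57,-.03),.07,.155,.2)]:
        m=(np.hypot(W[...,0]-c[0],W[...,1]-c[1])<r)&(W[...,2]>zl)&(W[...,2]<zh)&(dark if nm!="peg" else True)
        P=W[m]; v,u=np.where(m); 
        if len(P): print(n,nm,len(P),np.median(P,0).round(3),P.min(0).round(3),P.max(0).round(3),(u.min(),u.max(),v.min(),v.max()))
st=manip.sense(); w=snap("wrist"); cv2.imwrite("pics/w0.png",w["image"][:,:,::-1]); print(w["mount"],w["fov_y"])
E
```

```text
[0.5495 0.2077 0.012 ]
[0.5032 0.0053 0.012 ]
[ 0.6479 -0.0234  0.012 ]
long 0.20754343895227417 short 0.1475240036713081
yaw from y -12.882371346694152 from x -11.241576913970896
scene leverknob 201 [0.49  0.065 0.268] [0.481 0.052 0.251] [0.507 0.093 0.279] (np.int64(287), np.int64(304), np.int64(154), np.int64(168))
scene carknob 59 [0.603 0.178 0.05 ] [0.596 0.169 0.04 ] [0.616 0.196 0.059] (np.int64(283), np.int64(291), np.int64(213), np.int64(220))
scene peg 260 [0.588 0.021 0.174] [ 0.503 -0.052  0.155] [0.626 0.039 0.191] (np.int64(324), np.int64(344), np.int64(179), np.int64(212))
side leverknob 129 [0.492 0.065 0.275] [0.479 0.052 0.254] [0.512 0.093 0.284] (np.int64(290), np.int64(302), np.int64(154), np.int64(167))
side carknob 31 [0.604 0.18  0.057] [0.596 0.173 0.047] [0.617 0.189 0.066] (np.int64(302), np.int64(307), np.int64(175), np.int64(181))
side peg 188 [0.589 0.022 0.176] [ 0.503 -0.049  0.155] [0.623 0.039 0.192] (np.int64(316), np.int64(341), np.int64(171), np.int64(205))
[[-9.09650910e-04  9.63770567e-01  2.66731077e-01  6.76160353e-02]
 [ 9.99999458e-01  7.41616826e-04  7.30705813e-04 -3.28798625e-04]
 [ 5.06420501e-04  2.66731597e-01 -9.63770719e-01 -1.28825526e-01]
 [ 0.00000000e+00  0.00000000e+00  0.00000000e+00  1.00000000e+00]] 70.57203503016207
```

View pics/w0.png

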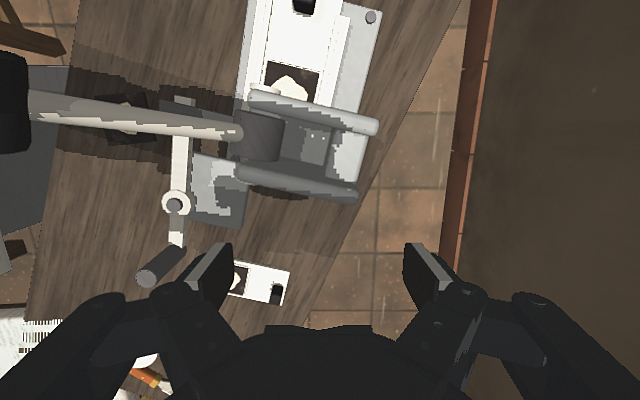

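The wrist view shows the press: catch pin at (175,204), peg top at (148,279), the catch bar pointing up the picture to (182,100), and the carrier at the top (knob at 303,5). I'll fit the press pose from all the known points.

```bash
cat >> h.py <<'E'
from scipy.spatial.transform import Rotation as Rn
def camT(s,st=None):
    if "extrinsics" in s: return np.array(s["extrinsics"])
    st=st or manip.sense(); T=np.eye(4); T[:3,:3]=Rn.from_quat(st["tool_rot"]).as_matrix(); T[:3,3]=st["tcp_pos"]; return T@np.array(s["mount"])
def ray(s,u,v,z0,T=None):
    f=200/np.tan(np.radians(s["fov_y"])/2); K=np.array([[f,0,s["cx"]],[0,f,s["cy"]],[0,0,1.]])
    p=cv2.undistortPoints(np.array([[[u,v]]],float),K,np.array([s["k1"],0,0,0,0.]))[0,0]
    T=camT(s) if T is None else T; d=T[:3,:3]@[p[0],-p[1],-1]; c=T[:3,3]
    return c+d*(z0-c[2])/d[2]
def proj(s,P,T=None):
    f=200/np.tan(np.radians(s["fov_y"])/2); T=camT(s) if T is None else T
    p=np.linalg.inv(T)@np.r_[P,1]; a=np.array([p[0],-p[1]])/-p[2]; a*=1+s["k1"]*(a@a); return a*f+[s["cx"],s["cy"]]
E
python3 - <<'E'
from h import *
from scipy.optimize import least_squares
sc,sd,w=snap("scene"),snap("side"),snap("wrist")
M=[("baseL",(-65,150),sc,268.4,233.4,.012),("baseF",(-65,-60),sc,321.6,259,.012),("baseR",(85,-60),sc,357.9,239,.012),
("lev",(-84,0),sc,295.5,161,.265),("lev2",(-84,0),sd,296,160.5,.265),("pin",(-58,-70),w,175,204,.156),("peg",(-58,-115),w,148,279,.192)]
L=np.array([m[1] for m in M])/1000; P=np.array([ray(*m[2:])[:2] for m in M])
def tf(p,L): c,s=np.cos(p[2]),np.sin(p[2]); return L@np.array([[c,-s],[s,c]]).T+p[:2]
r=least_squares(lambda p:(tf(p,L)-P).ravel(),[.57,.05,-.2],loss="soft_l1",f_scale=.003).x
print(r,np.degrees(r[2])); 
for m,e,p in zip(M,(P-tf(r,L))*1000,P): print(m[0],p.round(4),e.round(1))
for s,u,v in[(sc,287,213.5),(sd,304.5,176)]:
    k=ray(s,u,v,.062)[:2]; c,q=np.cos(r[2]),np.sin(r[2]); print("carknob",k,(k-r[:2])@np.array([[c,-q],[q,c]]))
W=cloud(w,camT(w)); 
for u,v in[(303,5),(148,279),(175,204),(182,120),(372,17),(10,100),(280,20)]: print(u,v,W[v,u].round(4))
np.save("press.npy",r)
E
```

```text
[ 0.57979466  0.05388729 -0.22075974] -12.648601128365534
baseL [0.5496 0.2078] [ 0.4 -6.7]
baseF [0.503  0.0052] [-0.2 -4.4]
baseR [ 0.6477 -0.0236] [-1.9 -0.3]
lev [0.4938 0.071 ] [-4.  -1.2]
lev2 [0.4978 0.0759] [-0.1  3.6]
pin [0.5097 0.0024] [1.8 4.2]
peg [ 0.5019 -0.0431] [3.9 2.5]
carknob [0.59754846 0.17575555] [-0.00936268  0.12279825]
carknob [0.60950178 0.18396937] [0.00050196 0.13343017]
303 5 [0.6096 0.1759 0.053 ]
148 279 [ 0.5021 -0.0429  0.1923]
175 204 [0.5111 0.0032 0.1587]
182 120 [0.5497 0.0674 0.2121]
372 17 [0.6839 0.1763 0.0177]
10 100 [0.5154 0.0739 0.2662]
280 20 [0.5828 0.1722 0.0223]
```

Call:
drive_tool(plan=[[0, 0, -0.05, 0, 0, 0, -1], [0, 0, -0.05, 0, 0, 0, -1], [0.05, 0, -0.04, 0, 0, 6, -1], [0.05, 0, 0, 0, 0, 6.6, -1], [0.02, 0, 0, 0, 0, 0, -1], [0, 0, 0, 0, 0, 0, -1], [0, 0, 0, 0, 0, 0, -1]])

```text
t: 1.05
tcp_pos: [0.6343, 0.1084, 0.3762]
tool_rot: [0.78, 0.626, -0.001, 0.0]
force: [-0.0, -0.7, -0.2]
finger_gap: 0.001
gripper_force: 0.0
```

```bash
python3 - <<'E'
from h import *
st=manip.sense(); w=snap("wrist"); cv2.imwrite("pics/w1.png",w["image"][:,:,::-1])
print(st["tcp_pos"],Rn.from_quat(st["tool_rot"]).as_matrix().round(3),st["qd"].round(3).tolist())
np.save("w1.npy",cloud(w,camT(w,st))); np.save("w1T.npy",camT(w,st)); np.save("w1i.npy",w["image"])
E
```

```text
[0.6343014  0.10841997 0.37622601] [[ 0.217  0.976 -0.001]
 [ 0.976 -0.217 -0.001]
 [-0.001 -0.001 -1.   ]] [-0.029, 0.001, 0.006, -0.003, -0.001, 0.002]
```

View pics/w1.png

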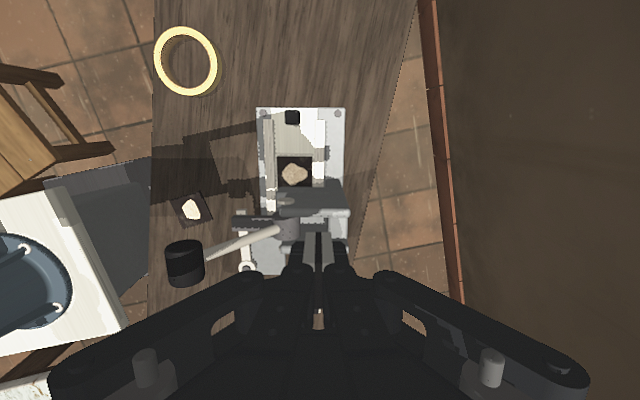

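The view looks straight down. The base plate's mouth edge runs (256,108) to (345,107), the carrier knob is at (292,117), the catch pin at about (247,267) and the lever knob at about (185,263). Now I'll refine from this view.

```bash
python3 - <<'E'
from h import *
W=np.load("w1.npy"); im=np.load("w1i.npy").astype(int); T=np.load("w1T.npy"); w=snap("wrist")
r=np.load("press.npy"); 
a=ray(w,256,107.5,.012,T); b=ray(w,345,107,.012,T); d=b-a; print("edge",a.round(4),b.round(4),np.linalg.norm(d),"yaw",np.degrees(np.arctan2(d[1],d[0])))
c2=ray(w,345,180,.012,T); d=b-c2; print("right edge yaw",np.degrees(np.arctan2(-d[0],d[1])))
# base outline by depth: rectangle of table-excess points in first part y>0
m=(W[...,2]>.006)&(W[...,2]<.03); m[190:]=False; m[:, :240]=False; m[:95]=False; m[:,370:]=False
v,u=np.where(m); print(u.min(),u.max(),v.min(),v.max())
P=W[m][:,:2].astype(np.float32); print("rect",cv2.minAreaRect(P))
dark=(im.max(2)<60)
for nm,(u0,u1,v0,v1),z0,z1 in[("carknob",(275,310,100,130),.045,.08),("lev",(160,210,235,292),.22,.3),("peg",(215,260,270,330),.17,.2)]:
    q=np.zeros(m.shape,bool); q[v0:v1,u0:u1]=True; q&=(W[...,2]>z0)&(W[...,2]<z1)
    if nm!="peg": q&=dark
    P=W[q]; 
    if len(P)<4: print(nm,len(P)); continue
    vv,uu=np.where(q); print(nm,len(P),P.mean(0).round(4),np.percentile(P,[2,98],axis=0).round(4).tolist(),uu.min(),uu.max(),vv.min(),vv.max(), cv2.minAreaRect(P[:,:2].astype(np.float32)))
E
```

```text
edge [0.5519 0.2154 0.012 ] [0.6961 0.1841 0.012 ] 0.14763956856838575 yaw -12.246167678191853
right edge yaw -11.086173274901908
255 345 106 189
rect ((0.6075990200042725, 0.13248875737190247), (0.14217621088027954, 0.1517266035079956), 77.11244201660156)
carknob 173 [0.6103 0.1867 0.0617] [[0.6008, 0.1772, 0.0592], [0.6204, 0.1963, 0.0637]] 285 299 110 123 ((0.6103097200393677, 0.18724165856838226), (0.018799016252160072, 0.019809667021036148), 77.51266479492188)
lev 1622 [0.5041 0.0789 0.2742] [[0.4881, 0.0585, 0.2566], [0.5164, 0.0951, 0.2812]] 164 204 239 287 ((0.5000963807106018, 0.07585620135068893), (0.03625701367855072, 0.030316736549139023), 77.55351257324219)
peg 0
```

Call:
drive_tool(plan=[[0.04, -0.013, 0, 0, 0, 0, -1], [0.04, -0.013, 0, 0, 0, 0, -1], [0.033, -0.013, 0, 0, 0, 0, -1], [0, 0, 0.045, 0, 0, 0, -1], [0, 0, 0.045, 0, 0, 0, -1], [0, 0, 0.045, 0, 0, 0, -1], [0, 0, 0.045, 0, 0, 0, -1], [0, 0, 0.045, 0, 0, 0, -1], [0, 0, 0, 0, 0, 0, -1], [0, 0, 0, 0, 0, 0, -1]])

```text
t: 2.15
tcp_pos: [0.6215, 0.226, 0.1514]
tool_rot: [0.781, 0.625, -0.001, -0.0]
force: [0.5, 0.6, 0.3]
finger_gap: -0.002
gripper_force: 0.0
```

```bash
cat >> h.py <<'E'
PO=np.array([.582,.057]); PY=np.radians(-12.6)
def st():
    s=manip.sense(); R=Rn.from_quat(s["tool_rot"]).as_matrix(); c,q=np.cos(PY),np.sin(PY); A=np.array([[c,-q],[q,c]])
    p=(s["tcp_pos"][:2]-PO)@A
    print("t",round(s["t"],2),"press",(p*1000).round(1),"z",(s["tcp_pos"][2]*1000).round(1),"Fpress",(s["force"][:2]@A).round(1),s["force"][2].round(1),"gap",round(s["finger_gap"],3))
    print("tool axes in press:",[(np.r_[R[:2,i]@A,R[2,i]]).round(3).tolist() for i in range(3)])
E
python3 -c "from h import *; st()"
```

```text
t 2.15 press [  1.7 173.5] z 151.4 Fpress [0.4 0.7] 0.3 gap -0.002
tool axes in press: [[0.002, 1.0, -0.001], [1.0, -0.002, -0.001], [-0.001, -0.001, -1.0]]
```

Call:
drive_tool(plan=[[0, 0, 0.05, 0, 0, 0, -1], [0, 0, 0.05, 0, 0, 0, -1], [0, 0, 0, 0, 0, 0, -1], [-0.01, 0, 0, 0, 0, 0, -1], [-0.01, 0, 0, 0, 0, 0, -1], [-0.01, 0, 0, 0, 0, 0, -1], [-0.01, 0, 0, 0, 0, 0, -1], [-0.01, 0, 0, 0, 0, 0, -1], [0, 0, 0, 0, 0, 0, -1]])

```text
t: 3.05
tcp_pos: [0.6102, 0.1765, 0.0527]
tool_rot: [0.781, 0.625, -0.0, 0.001]
force: [0.3, 0.1, -0.5]
finger_gap: -0.002
gripper_force: 0.0
```

```bash
python3 -c "from h import *; st()"
```

```text
t 3.05 press [  1.5 122.8] z 52.7 Fpress [0.3 0.2] -0.5 gap -0.002
tool axes in press: [[0.001, 1.0, -0.001], [1.0, -0.001, 0.001], [0.001, -0.001, -1.0]]
```

Call:
drive_tool(plan=[[-0.004, 0, 0, 0, 0, 0, -1], [-0.004, 0, 0, 0, 0, 0, -1], [-0.003, 0, 0, 0, 0, 0, -1], [0, 0, 0, 0, 0, 0, -1]])

```text
t: 3.45
tcp_pos: [0.6079, 0.1675, 0.0514]
tool_rot: [0.78, 0.625, 0.0, -0.0]
force: [1.4, 3.2, 2.7]
finger_gap: -0.003
gripper_force: 1.7
```

```bash
python3 -c "
from h import *; st(); s=snap('scene'); im=s['image'][140:290,210:420,::-1]; cv2.imwrite('pics/c2.png',cv2.resize(im,None,fx=3.8,fy=3.8,interpolation=cv2.INTER_CUBIC))"
```

```text
t 3.45 press [  1.1 113.5] z 51.4 Fpress [0.7 3.4] 2.7 gap -0.003
tool axes in press: [[0.0, 1.0, 0.0], [1.0, -0.0, -0.0], [-0.0, 0.0, -1.0]]
```

Call:
drive_tool(plan=[[-0.003, 0, 0, 0, 0, 0, -1], [-0.002, 0, 0, 0, 0, 0, -1], [0, 0, 0, 0, 0, 0, -1], [0, 0, 0, 0, 0, 0, -1]])

```text
t: 3.9
tcp_pos: [0.6082, 0.1671, 0.0521]
tool_rot: [0.781, 0.625, 0.004, -0.001]
force: [2.5, 16.4, 2.1]
finger_gap: 0.001
gripper_force: 8.3
```

```bash
python3 -c "
from h import *; st(); s=snap('scene'); im=s['image'][140:290,210:420,::-1]; cv2.imwrite('pics/c2.png',cv2.resize(im,None,fx=3.8,fy=3.8,interpolation=cv2.INTER_CUBIC))"
```

```text
t 3.9 press [  1.5 113.1] z 52.1 Fpress [-1.1 16.5] 2.1 gap 0.001
tool axes in press: [[0.002, 1.0, 0.007], [1.0, -0.002, 0.003], [0.003, 0.007, -1.0]]
```

View pics/c2.png

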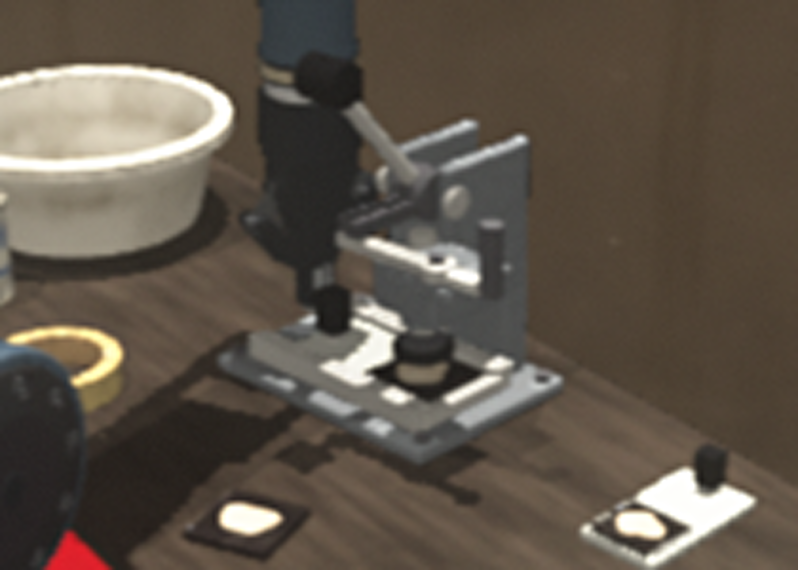

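The carrier is home: the force rose to 16 N at the expected position, and the pad now sits over the tile. Next I'll back off, rise, and go to the peg.

Call:
drive_tool(plan=[[0.015, 0, 0, 0, 0, 0, -1], [0, 0, -0.05, 0, 0, 0, -1], [0, 0, -0.05, 0, 0, 0, -1], [0, 0, -0.05, 0, 0, 0, -1], [0, 0, -0.05, 0, 0, 0, -1], [0, 0, -0.05, 0, 0, 0, -1], [0, 0, -0.04, 0, 0, 0, -1], [-0.04, 0, 0, 0, 0, 0, -1], [-0.05, -0.01, 0, 0, 0, 0, -1], [-0.05, -0.02, 0, 0, 0, 0, -1]])

```text
t: 4.95
tcp_pos: [0.5519, 0.0491, 0.3406]
tool_rot: [0.78, 0.626, -0.002, 0.0]
force: [0.5, -1.9, 0.6]
finger_gap: 0.002
gripper_force: 0.0
```

Call:
drive_tool(plan=[[-0.05, -0.02, 0, 0, 0, 0, 0], [-0.045, -0.008, 0, 0, 0, 0, 0.2], [0, 0, 0, 0, 0, 0, 0.2], [0, 0, 0, 0, 0, 0, 0.2]])

```text
t: 5.35
tcp_pos: [0.5059, -0.0333, 0.3409]
tool_rot: [0.781, 0.624, -0.001, -0.001]
force: [0.6, -0.4, -0.5]
finger_gap: 0.601
gripper_force: 0.0
```

```bash
python3 - <<'E'
from h import *
s0=manip.sense(); st(); w=snap("wrist"); T=camT(w,s0); W=cloud(w,T); cv2.imwrite("pics/w3.png",w["image"][:,:,::-1])
c,q=np.cos(PY),np.sin(PY);A=np.array([[c,-q],[q,c]])
Q=(W[...,:2]-PO)@A
m=(np.hypot(Q[...,0]+.058,Q[...,1]+.115)<.025)&(W[...,2]>.165)&(W[...,2]<.2)
print("peg",m.sum(), Q[m].mean(0) if m.sum() else 0, [np.percentile(Q[m],k,axis=0).round(4) for k in(2,98)] if m.sum() else 0)
E
```

```text
t 5.35 press [ -54.6 -104.7] z 340.9 Fpress [ 0.6 -0.3] -0.5 gap 0.601
tool axes in press: [[0.003, 1.0, -0.001], [1.0, -0.003, -0.003], [-0.003, -0.001, -1.0]]
peg 251 [-0.0579379  -0.11227483] [array([-0.0649, -0.1207]), array([-0.0504, -0.1068])]
```

View pics/w3.png

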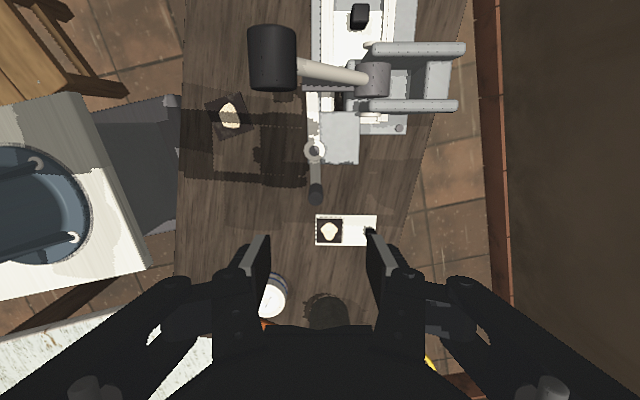

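The peg is at (315,193) and measures press (-58,-114), which matches the closed catch. The fingers straddle it along press x, so I'll descend.

Call:
drive_tool(plan=[[-0.009, -0.003, 0, 0, 0, 0, 0.2], [0, 0, 0.05, 0, 0, 0, 0.2], [0, 0, 0.04, 0, 0, 0, 0.2], [0, 0, 0.025, 0, 0, 0, 0.2], [0, 0, 0, 0, 0, 0, 0.2], [0, 0, 0, 0, 0, 0, 0.2]])

```text
t: 6.0
tcp_pos: [0.5024, -0.0397, 0.2266]
tool_rot: [0.78, 0.626, -0.0, -0.0]
force: [-1.0, -0.0, 0.0]
finger_gap: 0.6
gripper_force: 0.0
```

```bash
python3 -c "from h import *; st()"
```

```text
t 6.0 press [ -56.5 -111.8] z 226.6 Fpress [-1.  -0.2] 0.0 gap 0.6
tool axes in press: [[-0.002, 1.0, -0.0], [1.0, 0.002, -0.001], [-0.001, -0.0, -1.0]]
```

Call:
drive_tool(plan=[[-0.002, -0.0015, 0.025, 0, 0, 0, 0.2], [0, 0, 0.025, 0, 0, 0, 0.2], [0, 0, 0, 0, 0, 0, -1], [0, 0, 0, 0, 0, 0, -1], [0, 0, 0, 0, 0, 0, -1], [0, 0, 0, 0, 0, 0, -1]], newtons=20)

```text
t: 6.6
tcp_pos: [0.5015, -0.0421, 0.1783]
tool_rot: [0.78, 0.625, 0.001, 0.002]
force: [0.2, -0.4, 3.3]
finger_gap: 0.178
gripper_force: 21.6
```

```bash
python3 - <<'E'
from h import *
st()
th=np.radians(np.arange(0,91,10)); p=45*np.c_[np.sin(th),-np.cos(th)]; print("rows tool x (press y), tool y (press x):",np.diff(p,axis=0)[:,::-1].round(1).tolist())
E
```

```text
t 6.6 press [ -57.  -114.3] z 178.3 Fpress [ 0.2 -0.4] 3.3 gap 0.178
tool axes in press: [[-0.0, 1.0, -0.0], [1.0, 0.0, 0.004], [0.004, -0.0, -1.0]]
rows tool x (press y), tool y (press x): [[0.7, 7.8], [2.0, 7.6], [3.3, 7.1], [4.5, 6.4], [5.5, 5.5], [6.4, 4.5], [7.1, 3.3], [7.6, 2.0], [7.8, 0.7]]
```

Call:
drive_tool(plan=[[0.001, 0.008, 0, 0, 0, 0, -1], [0.002, 0.0075, 0, 0, 0, 0, -1], [0.0035, 0.007, 0, 0, 0, 0, -1], [0.0045, 0.0065, 0, 0, 0, 0, -1], [0.0055, 0.0055, 0, 0, 0, 0, -1], [0.0065, 0.0045, 0, 0, 0, 0, -1], [0.007, 0.0035, 0, 0, 0, 0, -1], [0.0075, 0.002, 0, 0, 0, 0, -1], [0, 0, 0, 0, 0, 0, -1], [0, 0, 0, 0, 0, 0, -1]])

```text
t: 7.6
tcp_pos: [0.55, -0.0145, 0.1774]
tool_rot: [0.78, 0.626, -0.001, -0.001]
force: [-4.4, 0.1, 5.0]
finger_gap: 0.179
gripper_force: 22.3
```

```bash
python3 -c "from h import *; st()"
```

```text
t 7.6 press [-15.6 -76.7] z 177.4 Fpress [-4.3 -0.8] 5.0 gap 0.179
tool axes in press: [[-0.001, 1.0, -0.001], [1.0, 0.001, -0.004], [-0.004, -0.001, -1.0]]
```

Call:
drive_tool(plan=[[0.004, 0, 0, 0, 0, 0, -1], [0.002, 0, 0, 0, 0, 0, -1], [0, 0, 0, 0, 0, 0, -1], [0, 0, 0, 0, 0, 0, -1]])

```text
t: 8.0
tcp_pos: [0.5518, -0.0096, 0.1774]
tool_rot: [0.78, 0.626, -0.001, -0.0]
force: [-4.3, -1.5, 4.3]
finger_gap: 0.177
gripper_force: 22.2
```

```bash
python3 -c "from h import *; st()"
```

```text
t 8.0 press [-14.9 -71.6] z 177.4 Fpress [-3.8 -2.4] 4.3 gap 0.177
tool axes in press: [[-0.001, 1.0, -0.002], [1.0, 0.001, -0.002], [-0.002, -0.002, -1.0]]
```

Call:
drive_tool(plan=[[0, 0, 0, 0, 0, 0, 0.1], [0, 0, 0, 0, 0, 0, 0.1], [0, 0, -0.04, 0, 0, 0, 0.1], [0, 0, -0.05, 0, 0, 0, 0.1], [0, 0, -0.05, 0, 0, 0, 0.1], [0, 0, -0.05, 0, 0, 0, 0.1], [0, 0, 0, 0, 0, 0, 0.1], [0, 0, 0, 0, 0, 0, 0.1]])

```text
t: 8.8
tcp_pos: [0.5539, -0.0091, 0.3684]
tool_rot: [0.78, 0.625, 0.002, 0.002]
force: [-0.0, -0.4, -0.6]
finger_gap: 0.549
gripper_force: 0.0
```

```bash
python3 - <<'E'
from h import *
s0=manip.sense(); st(); print(s0["q"].round(2)); w=snap("wrist"); T=camT(w,s0); W=cloud(w,T); cv2.imwrite("pics/w4.png",w["image"][:,:,::-1])
c,q=np.cos(PY),np.sin(PY);A=np.array([[c,-q],[q,c]])
Q=(W[...,:2]-PO)@A
for n,c0,r,z0,z1 in(("peg",(-.013,-.073),.025,.165,.2),("knob",(-.084,0),.035,.24,.3),("carknob",(0,.092),.025,.05,.07)):
    m=(np.hypot(Q[...,0]-c0[0],Q[...,1]-c0[1])<r)&(W[...,2]>z0)&(W[...,2]<z1)
    print(n,m.sum(), [np.percentile(Q[m],k,axis=0).round(4) for k in(2,50,98)] if m.sum() else 0)
E
```

```text
t 8.8 press [-13.  -70.6] z 368.4 Fpress [ 0.1 -0.3] -0.6 gap 0.549
tool axes in press: [[-0.0, 1.0, 0.0], [1.0, 0.0, 0.005], [0.005, 0.0, -1.0]]
[-0.22  0.31  1.45  0.    1.38  0.  ]
peg 205 [array([-0.0219, -0.0817]), array([-0.015 , -0.0725]), array([-0.0083, -0.0672])]
knob 2323 [array([-0.0981, -0.0165]), array([-0.0795,  0.0005]), array([-0.0608,  0.0168])]
carknob 293 [array([-0.0121,  0.0805]), array([-0.0011,  0.09  ]), array([0.0088, 0.1012])]
```

View pics/w4.png

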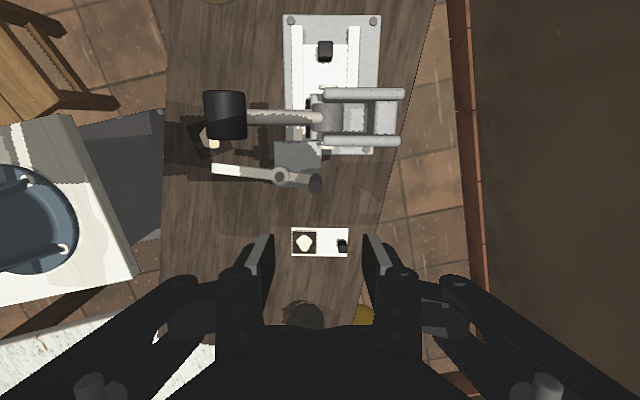

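The catch is open: its bar points toward the operator (tip at 211,168) and the peg is at (315,183), about 1.47 rad. The carrier knob is home and the lever is still up. Next I'll move over the lever knob and turn 90°, so the fingers close along press y on the knob's flat ends.

Call:
drive_tool(plan=[[0.036, -0.036, 0, 0, 0, 0, 0.6], [0.035, -0.035, 0, 0, 0, 0, 0.6], [0, 0, 0, 0, 0, 8.5, 0.6], [0, 0, 0, 0, 0, 8.5, 0.6], [0, 0, 0, 0, 0, 8.5, 0.6], [0, 0, 0, 0, 0, 8.5, 0.6], [0, 0, 0, 0, 0, 8.5, 0.6], [0, 0, 0, 0, 0, 8.5, 0.6], [0, 0, 0, 0, 0, 8.5, 0.6], [0, 0, 0, 0, 0, 8.5, 0.6]])

```text
t: 9.85
tcp_pos: [0.4987, 0.075, 0.3641]
tool_rot: [0.997, 0.079, -0.002, -0.0]
force: [0.2, -0.6, 0.1]
finger_gap: 0.8
gripper_force: 0.0
```

Call:
drive_tool(plan=[[0, 0, 0, 0, 0, 8.5, 0.6], [0, 0, 0, 0, 0, 8.5, 0.6], [0, 0, 0, 0, 0, 5, 0.6], [0, 0, 0, 0, 0, 0, 0.6], [0, 0, 0, 0, 0, 0, 0.6]])

```text
t: 10.35
tcp_pos: [0.4991, 0.075, 0.365]
tool_rot: [0.994, -0.109, -0.002, 0.0]
force: [-0.8, 0.1, -0.4]
finger_gap: 0.802
gripper_force: 0.0
```

```bash
python3 -c "from h import *; st()"
```

```text
t 10.35 press [-84.8  -0.6] z 365.0 Fpress [-0.8 -0. ] -0.4 gap 0.802
tool axes in press: [[1.0, 0.002, -0.003], [0.002, -1.0, 0.0], [-0.003, -0.0, -1.0]]
```

Call:
drive_tool(plan=[[0, 0, 0.04, 0, 0, 0, 0.6], [0, 0, 0.035, 0, 0, 0, 0.6], [0, 0, 0.029, 0, 0, 0, 0.6], [0, 0, 0, 0, 0, 0, 0.6], [0, 0, 0, 0, 0, 0, -1], [0, 0, 0, 0, 0, 0, -1], [0, 0, 0, 0, 0, 0, -1], [0, 0, 0, 0, 0, 0, -1]], newtons=50)

```text
t: 11.15
tcp_pos: [0.501, 0.075, 0.2643]
tool_rot: [0.994, -0.11, 0.002, -0.0]
force: [0.1, 1.0, 3.1]
finger_gap: 0.413
gripper_force: 50.8
```

```bash
python3 - <<'E'
from h import *
st()
a=np.radians(50-np.r_[0:0.91:0.1]*180/np.pi); p=130*np.c_[-np.cos(a),np.sin(a)]; d=np.diff(p,axis=0)
print("rows tool x, tool z:",np.c_[d[:,0],-d[:,1]].round(1).tolist(), p[-1])
E
```

```text
t 11.15 press [-83.   -0.1] z 264.3 Fpress [-0.2  1. ] 3.1 gap 0.413
tool axes in press: [[1.0, 0.0, 0.004], [0.0, -1.0, -0.001], [0.004, 0.001, -1.0]]
rows tool x, tool z: [[-9.5, 8.8], [-8.6, 9.7], [-7.6, 10.6], [-6.5, 11.3], [-5.3, 11.9], [-4.1, 12.3], [-2.9, 12.7], [-1.6, 12.9], [-0.3, 13.0]] [-129.95143355   -3.55315608]
```

Call:
drive_tool(plan=[[-0.0095, 0, 0.009, 0, 0, 0, -1], [-0.0085, 0, 0.0095, 0, 0, 0, -1], [-0.0075, 0, 0.0105, 0, 0, 0, -1], [-0.0065, 0, 0.0115, 0, 0, 0, -1], [-0.0055, 0, 0.012, 0, 0, 0, -1], [-0.004, 0, 0.0125, 0, 0, 0, -1], [-0.003, 0, 0.0125, 0, 0, 0, -1], [-0.0015, 0, 0.013, 0, 0, 0, -1], [0, 0, 0.006, 0, 0, 0, -1], [0, 0, 0, 0, 0, 0, -1]])

```text
t: 12.15
tcp_pos: [0.4557, 0.0853, 0.167]
tool_rot: [0.994, -0.11, 0.001, -0.0]
force: [-1.5, 2.3, 8.8]
finger_gap: 0.413
gripper_force: 51.6
```

```bash
python3 -c "from h import *; st()"
```

```text
t 12.15 press [-1.294e+02  1.000e-01] z 167.0 Fpress [-2.   1.9] 8.8 gap 0.413
tool axes in press: [[1.0, -0.0, 0.002], [-0.0, -1.0, -0.001], [0.002, 0.001, -1.0]]
```

Call:
drive_tool(plan=[[0, 0, 0.004, 0, 0, 0, -1], [0, 0, 0.003, 0, 0, 0, -1], [0, 0, 0.001, 0, 0, 0, -1], [0, 0, 0, 0, 0, 0, -1], [0, 0, 0, 0, 0, 0, -1], [0, 0, 0, 0, 0, 0, -1]])

```text
t: 12.75
tcp_pos: [0.4558, 0.0854, 0.1607]
tool_rot: [0.994, -0.11, 0.002, -0.0]
force: [-3.8, 1.2, 17.1]
finger_gap: 0.413
gripper_force: 52.9
```

```bash
python3 - <<'E'
from h import *
st(); s=snap("scene"); cv2.imwrite('pics/c5.png',cv2.resize(s['image'][140:290,210:420,::-1],None,fx=3.8,fy=3.8,interpolation=cv2.INTER_CUBIC))
E
```

```text
t 12.75 press [-1.293e+02  1.000e-01] z 160.7 Fpress [-3.9  0.3] 17.1 gap 0.413
tool axes in press: [[1.0, 0.0, 0.003], [0.0, -1.0, -0.001], [0.003, 0.001, -1.0]]
```

View pics/c5.png

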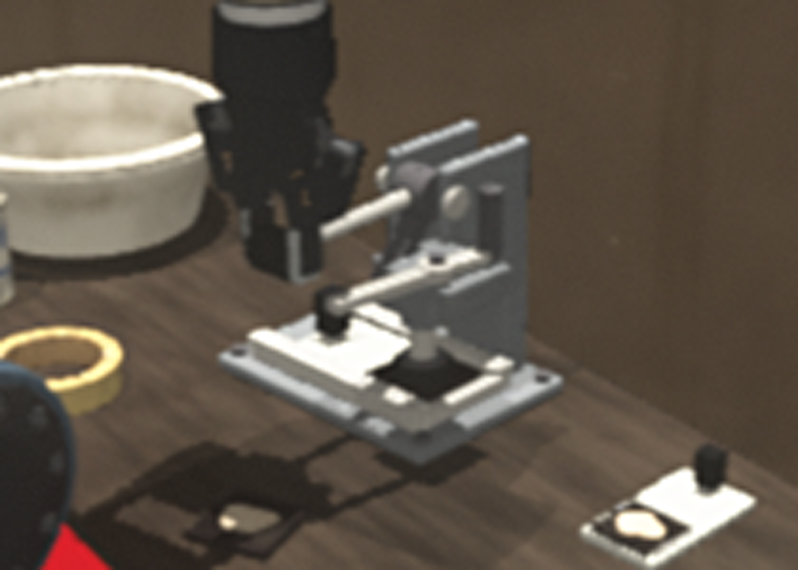

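The lever is horizontal in the grip at (290,240), the pad is on the tile, and the catch is open. The force jumped to 17 N at the expected drop of about 103 mm, so I'm handing the job in.

```bash
python3 -c "
from h import *; st(); print(manip.sign_off())"
```

```text
t 12.8 press [-129.3    0.2] z 160.7 Fpress [-3.5  1.2] 17.6 gap 0.414
tool axes in press: [[1.0, 0.0, 0.003], [0.0, -1.0, -0.001], [0.003, 0.001, -1.0]]
the job is handed in; nothing more can be done
None
```

I handed the job in at 12.8 s with the carrier home, the catch open at about 1.47 rad and the lever held at its lower stop, the pad down on the tile; nothing around the press was touched, and sign-off returned no verdict.

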